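# Gather the rivet posts in the tote's pouring corner

### The job

The amber screw-top canister has been left standing in the small black tote of rivet posts: lift it out and set it down upright on the round cork mat (do not drop it). Then pick the tote up by its handle, clear of the counter, and tilt it by about 35 degrees with its pouring corner (the one with the lip) lowest, so that all four loose posts slide together into that corner without spilling. Finish while still holding the tote up, still and tilted like that; leave the finger gutter, the bending iron and the dowel where they lie.

Things in the scene. Friction and masses are not known exactly. Their poses are not given: they have to be found in the camera images.
- tote: Open black tote, 170 (x) x 120 (y) x 34 high, walls and floor 4 mm, about 0.28 kg, level on the counter, turned up to 0.5 rad. Origin: centre of its underside. A fixed steel handle bridges it along y at x = 0, legs outside the walls; its top bar is 128 long, 12 wide, 14 high, top 92 above the origin. Pouring corner: -x, -y; its rim dips to 26 for 34 mm of either wall and has an outward lip.
- pour_corner (a point): Inner bottom corner of the tote's pouring corner, at (-81, -56, 4) mm in the tote's frame.
- handle (a point): Centre of the tote's handle bar, the place to grip: (0, 0, 85) mm in the tote's frame; the bar runs along the tote's y, so grip across the tote's x (12 mm). The canister in its starting place leaves no room for fingers here.
- canister: Closed amber glass canister, 52 diameter, with a dark screw lid 50 diameter from 56 to 80 above its underside; about 0.22 kg. Origin: centre of its underside, z up. Starts upright on the tote's floor in the pouring half, about 45 from the handle bar; grip the lid from above, fingers closing along the tote's y (they stay over the tote's rim).
- mat: Round cork mat, 120 diameter, 4 thick, fixed on the counter. Origin: centre of its underside (on the counter).
- post0: Loose chrome rivet post, one of four alike: a head disc 16 diameter and 4 thick with a shank 8 diameter and 14 long, 12 g. Origin: centre of the head's outer face, z along the shank. Starts standing on its head on the tote's floor in the half away from the pouring corner. Polished: it slides on the tote's floor (friction about 0.2), and may topple and roll.
- post1: Loose chrome rivet post, one of four alike: a head disc 16 diameter and 4 thick with a shank 8 diameter and 14 long, 12 g. Origin: centre of the head's outer face, z along the shank. Starts standing on its head on the tote's floor in the half away from the pouring corner. Polished: it slides on the tote's floor (friction about 0.2), and may topple and roll.
- post2: Loose chrome rivet post, one of four alike: a head disc 16 diameter and 4 thick with a shank 8 diameter and 14 long, 12 g. Origin: centre of the head's outer face, z along the shank. Starts standing on its head on the tote's floor in the half away from the pouring corner. Polished: it slides on the tote's floor (friction about 0.2), and may topple and roll.
- post3: Loose chrome rivet post, one of four alike: a head disc 16 diameter and 4 thick with a shank 8 diameter and 14 long, 12 g. Origin: centre of the head's outer face, z along the shank. Starts standing on its head on the tote's floor in the half away from the pouring corner. Polished: it slides on the tote's floor (friction about 0.2), and may topple and roll.
- gutter: Bystander: curved sky-blue thermoplastic finger gutter, a half-round trough 100 long (x), 39 wide, 20 high; origin under its centre.
- iron: Bystander: stainless bending iron lying along its x, 240 long, 26 high, with a black round grip at its -x half; origin on the counter, 20 mm to the +x side of its middle.
- dowel: Bystander: rounded walnut forming dowel lying along its x, 160 long, 32 diameter; origin under its centre.
Not all that is in view belongs to the job. Of the things like the tote, leave any that is blue; of the rest the larger one is meant. Of the things that look like the canister, take the one that is farthest to the robot's left at the start.

How it is judged:
On the way, in this order (a step that is already met when the one before it is completed fails the run):
1. the canister stands upright on the cork mat, let go (horizontal distance between canister and mat below 0.04 m and angle between canister's own z axis and vertical below 0.12 rad and height (world z) of canister below 0.012 m and contact force between the fingers and canister below 0.2 N and linear speed of canister below 0.03 m/s), for 0.3 s.
2. the tote is lifted clear of the counter (height (world z) of pour_corner above 0.025 m), for 0.2 s.
At the end, for the whole second after the job is handed in: Canister upright (0.12 rad), let go, within 40 mm of the mat centre. Fingers alone hold the tote still, pouring corner lowest and over 20 mm up, tilted 0.35 to 0.95 rad (x and y axes both rising over 0.12 rad). All four posts at rest within 70 mm of the inner pouring corner (all of step 1 and height (world z) of pour_corner above 0.02 m and angle between tote's own z axis and vertical between 0.35 and 0.95 rad and angle between tote's own x axis and vertical below 1.45 rad and angle between tote's own y axis and vertical below 1.45 rad and contact force between the fingers and tote above 2 N and contact force between tote and canister below 0.1 N and contact force between tote and gutter below 0.1 N and contact force between tote and iron below 0.1 N and contact force between tote and dowel below 0.1 N and linear speed of tote below 0.03 m/s and angular speed of tote below 0.15 rad/s and distance between each of post0, post1, post2, post3 and pour_corner below 0.07 m and linear speed of each of post0, post1, post2, post3 below 0.04 m/s); the arm keeps its last pose, push and grip.
It fails at once if the canister is let go in the air (height (world z) of canister above 0.03 m and contact force between the fingers and canister below 0.05 N).
It fails at once if the finger gutter is moved by more than 25 mm (distance of gutter from where it was at the start of the episode above 0.025 m).
It fails at once if the bending iron is moved by more than 25 mm (distance of iron from where it was at the start of the episode above 0.025 m).
It fails at once if the dowel is moved by more than 25 mm (distance of dowel from where it was at the start of the episode above 0.025 m).
It also fails if it takes over 64 s, if anything falls off the work surface, if the arm or the gripper's body presses on something with over 40 N, if the wrist force passes 120 N, or if a joint passes its speed limit or range.

### The arm

A 7-joint arm with a two-finger parallel gripper is mounted at the origin on the work surface. World frame = base frame: x ahead of the robot, y to its left, z up, the work surface at z = 0. Lengths are in m, angles in rad, forces in N, time in s.
With the tool pointing down it reaches from about 0.375 to 0.925 m from the base axis. Payload 3.1 kg.
Tool frame: the origin (TCP) lies midway between the tips of the shut fingers; the grasp point (between the pads) lies 19 mm behind it (arm.grasp_offset is the distance from the TCP to the grasp point, in m); x points along the fingers, y is the direction in which the jaws open and shut, and the axes are right-handed (so a half turn about x gives the same grasp; the last joint's range is limited). The gripper opens to 85 mm and grips with 20 to 120 N. Pads are 22 mm wide; open, the fingers measure 114 mm over their backs; the gripper's body (76 mm by 85 mm) begins 54 mm behind the grasp point. The pads swing forward as they close: fully open they stand 13 mm farther back than shut.
Start: joints at [1.17, 0.383, 0.044, 1.598, -0.018, 1.161, -0.05], TCP at [0.194, -0.62, 0.231] pointing down, gripper open.
Joint ranges: [-2.61, 2.61], [-0.41, 2.15], [-1.48, 1.57], [0, 2.5], [-1.57, 4.71], [0.05, 1.97], [-2.85, 2.85]. Speed limits (rad/s): [2.79, 2.79, 3.14, 3.14, 3.14, 3.14, 3.14].

### API

Orientations are given as a unit quaternion [x, y, z, w].
In Python, from rig import arm gives the robot as it stands. The module is installed in compiled form; this text tells all that it offers.
- The arm moves only by the shell command python3 -m pendant 'ROWS' [FORCE]. ROWS is JSON, a list that holds one entry, the list of rows, each a list of 5 numbers: the shift along the tool's x, y, z in m, then the turn about the tool's x in rad, then the opening, from 0 (shut) to 1 (fully open). A call has 1 to 12 rows; each row shifts and turns the pose as measured when the row begins, along the tool's axes as they then stand; what a row does not reach is not made up. A row lasts 1/10 s, in which the tool goes at most 50 mm and 8.59 degrees, less where a joint would pass 70% of its speed; a pose out of reach is approached as far as the arm can. A call is refused whole if a number of a shift passes 0.05 or a number of a turn 0.15, either way. A call with a gripper value outside its range is refused whole. The fingers move at their own pace and stop on an object; FORCE is the grip in N (left out, the last holds). Time passes only in rows, so rows that do not move let the fingers close. It gives the time, the measured TCP pose, the force and the opening at its end, in the units of the state.
- arm.get_state(): the state, without advancing time (a new reading comes with each control period).
- arm.read_camera(name): name is "side" or "top" or "wrist"; returns the picture (384x512x3 uint8, red, green, blue); there is no depth.
- arm.calibration(name): a dict with "fx", "fy", "cx", "cy" (pixels), "extrinsics" (4x4, takes a point from camera to world coordinates); the wrist camera has in their place "hand_eye" (4x4, takes a point from camera to tool coordinates, whose origin is the TCP and whose axes are the tool frame's). Camera axes: x right, y down, z forward; pixel columns grow to the right and rows downward; lengths in m; the calibration is good to about 2 mm. The wrist camera is an equidistant fisheye: a pixel r from the principal point sees the ray r / f radians off the axis. A picture is of the moment at which its call begins: read the wrist's pose just before it. calibration takes no time and is no camera call.
- arm.job_done(): hands the job in, once; it reports no verdict.
Trained networks look in the newest picture that a camera, given by its name, has taken for a name from the list of things; names that differ only in an ending like _2 or _b are one class to them, and where a whole thing is asked for, a point or a joint stands for the part that bears it (a point fixed in the world has none). Each returns a list of dicts, best first, with "p" (0 to 1); they miss things now and then, are a little off and sometimes report something else, mostly with a low value. They report only what shows in the picture. A call takes as long as a camera call. They do not tell look-alikes from the thing itself.
- arm.regions_of(camera, thing): "pixels" (384x512 bool, what is visible of it).
- arm.place_of(camera, thing): "location" ([x, y, z] in m, in the coordinates of the camera as it stood for that picture, good to about 4 mm: a listed point, or the origin of a listed thing).
The state is a dict: "clock": time; "joints": joint angles; "joint_vel": joint speeds; "effort": joint torques, N m; "ee_pos": TCP position; "eef_rot": TCP orientation; "contact_force": force on the tool from outside, world axes, zero at the start; "ft_torque": the same for the moment, N m; "finger_gap": finger opening in m.
Only numpy, scipy, OpenCV 4.12 (cv2) and the standard library are available. Lean on these libraries where they do the work, as an engineer would, in place of code of your own. Each camera call takes 0.05 s, during which the arm holds its last target. There are 200 camera calls.

## Working session

There is one attempt and no reset: what is moved stays moved. The work goes in short steps, Python scripts to look and compute and a shell command to move; the robot and the scene stay as the last step left them, time stands still between calls to the robot, and variables do not carry over. Pictures are saved under pics/ and viewed, about 8 in all and at most 12, crops included, and the job is handed in when it is done.

```bash
mkdir -p pics; cat > h.py <<'E'
from rig import arm
import numpy as np, cv2
from scipy.spatial.transform import Rotation as R
def snap(c,f):
    im=arm.read_camera(c); cv2.imwrite('pics/'+f,im[:,:,::-1]); return im
def T(c):
    k=arm.calibration(c)
    if 'extrinsics' in k: return np.array(k['extrinsics'])
    s=arm.get_state(); M=np.eye(4); M[:3,:3]=R.from_quat(s['eef_rot']).as_matrix(); M[:3,3]=s['ee_pos']
    return M@np.array(k['hand_eye'])
def places(c,t):
    E=T(c); return [(np.round((E@np.r_[d['location'],1])[:3],4),round(d['p'],2)) for d in arm.place_of(c,t)]
def ray(c,u,v,z,E=None):
    k=arm.calibration(c); E=T(c) if E is None else E
    x,y=(u-k['cx'])/k['fx'],(v-k['cy'])/k['fy']
    if c=='wrist':
        r=np.hypot(x,y); d=np.array([x/r*np.sin(r),y/r*np.sin(r),np.cos(r)]) if r>0 else np.array([0,0,1.])
    else: d=np.array([x,y,1])
    d=E[:3,:3]@d; return E[:3,3]+d*(z-E[2,3])/d[2]
E
python3 - <<'E'
from h import *
a=snap('top','top0.png');
for t in ['tote','handle','pour_corner','canister','mat','post0','gutter','iron','dowel']: print(t,places('top',t))
b=snap('side','side0.png')
for t in ['tote','canister','handle','pour_corner','mat']: print('side',t,places('side',t))
s=arm.get_state(); print(s['clock'],s['ee_pos'],s['eef_rot'],R.from_quat(s['eef_rot']).as_matrix().round(3),s['finger_gap'])
print(T('top').round(2),T('side').round(2))
E
```

```text
tote [(array([0.328 , 0.1409, 0.003 ]), 0.78), (array([ 0.5141, -0.1466, -0.0023]), 0.75), (array([ 0.2694, -0.2943,  0.0033]), 0.62), (array([0.536 , 0.1431, 0.0012]), 0.41)]
handle [(array([ 0.2711, -0.293 ,  0.0703]), 0.95), (array([ 0.5129, -0.1451,  0.0875]), 0.71)]
pour_corner [(array([ 0.3346, -0.3304, -0.0006]), 0.97), (array([ 0.4142, -0.1601,  0.0051]), 0.77), (array([0.4172, 0.0993, 0.0031]), 0.66)]
canister []
mat [(array([ 0.5371,  0.1451, -0.002 ]), 0.86)]
post0 [(array([ 0.5148, -0.188 ,  0.0037]), 0.46), (array([ 0.5863, -0.1509,  0.0021]), 0.46), (array([ 0.557 , -0.1725,  0.004 ]), 0.39), (array([ 0.5476, -0.1264,  0.0017]), 0.36)]
gutter [(array([ 0.7271,  0.2724, -0.0051]), 0.6), (array([ 0.5111, -0.1441,  0.0854]), 0.46)]
iron [(array([ 0.7179, -0.01  , -0.0019]), 0.58), (array([ 0.5126, -0.1416, -0.0034]), 0.55)]
dowel [(array([ 0.7257, -0.2626, -0.    ]), 0.74)]
side tote [(array([0.3234, 0.142 , 0.0019]), 0.95), (array([ 0.2765, -0.2964, -0.0008]), 0.85), (array([ 0.5048, -0.1427, -0.0009]), 0.73), (array([ 0.5869, -0.1501,  0.0044]), 0.25)]
side canister [(ar
[... 170 characters left out ...]
15]), 0.88), (array([ 0.5098, -0.1469,  0.0838]), 0.8)]
side pour_corner [(array([ 0.4095, -0.1615,  0.0042]), 0.85), (array([ 0.3344, -0.3281,  0.0081]), 0.68), (array([0.4138, 0.092 , 0.0065]), 0.65)]
side mat [(array([0.5352, 0.1469, 0.0026]), 0.79), (array([ 0.4743, -0.126 ,  0.0075]), 0.49)]
0.8 [ 0.19384736 -0.62046356  0.23130613] [ 0.6990322   0.10663831 -0.69900132  0.10667431] [[ 0.     0.298 -0.954]
 [-0.    -0.954 -0.298]
 [-1.     0.    -0.   ]] 0.08528497517080254
[[-0.   -1.    0.1   0.4 ]
 [-1.    0.01  0.02 -0.03]
 [-0.02 -0.1  -1.    1.03]
 [ 0.    0.    0.    1.  ]] [[ 0.99  0.08 -0.09  0.62]
 [ 0.12 -0.58  0.81 -0.91]
 [ 0.02 -0.81 -0.58  0.73]
 [ 0.    0.    0.    1.  ]]
```

View pics/top0.png

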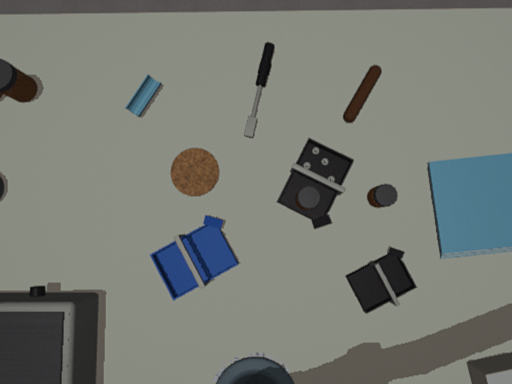

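View pics/side0.png

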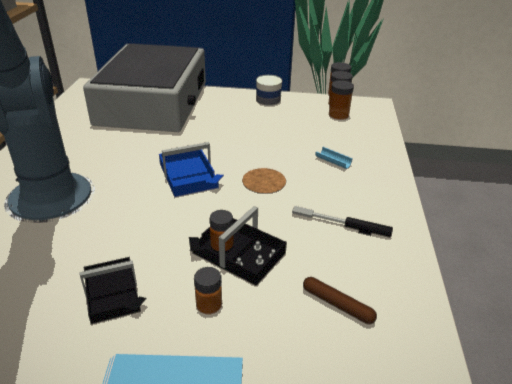

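The top view has the right tote at pixels (315,180), with the canister in it at (308,197) and the mat at (195,172). The blue tote at (195,257), the small black tote at (381,280) and the stray canister at (382,195) are decoys. The side view agrees. Next I'll fly to above the canister.

```bash
python3 -m pendant '[[[0,-0.0325,-0.0345,0,1],[0,-0.0325,-0.0345,0,1],[0,-0.0325,-0.0345,0,1],[0,-0.0325,-0.0345,0,1],[0,-0.0325,-0.0345,0,1],[0,-0.0325,-0.0345,0,1],[0,-0.0325,-0.0345,0,1],[0,-0.0325,-0.0345,0,1],[0,-0.0325,-0.0345,0,1],[0,-0.0325,-0.0345,0,1],[0,-0.0325,-0.0345,0,1],[0,-0.0325,-0.0345,0,1]]]' 40
python3 -m pendant '[[[0,0,0,0.15,1],[0,0,0,0.15,1],[0,0,0,0.15,1],[0,0,0,0.15,1],[0,0,0,0.15,1],[0,0,0,0,1]]]'
cat > look.py <<'E'
from h import *
import sys
s=arm.get_state(); M=R.from_quat(s['eef_rot']).as_matrix()
print(round(s['clock'],2),np.round(s['ee_pos'],4),'gap',round(s['finger_gap'],4),'F',np.round(s['contact_force'],1));print(M.round(3));print('q',np.round(s['joints'],3))
if len(sys.argv)>2:
    snap(sys.argv[1],sys.argv[2])
    for t in sys.argv[3:]: print(t,places(sys.argv[1],t))
E
python3 look.py wrist w1.png canister handle pour_corner tote
```

```text
clock: 2.0
ee_pos: [0.4808, -0.1196, 0.2307]
eef_rot: [0.701, 0.094, -0.699, 0.104]
contact_force: [0.8, -0.5, 0.2]
finger_gap: 0.0856
clock: 2.6
ee_pos: [0.4864, -0.1068, 0.2328]
eef_rot: [0.693, -0.165, -0.684, -0.16]
contact_force: [0.3, 0.2, 0.3]
finger_gap: 0.0855
2.6 [ 0.4864 -0.1068  0.2328] gap 0.0855 F [0.3 0.2 0.3]
[[ 0.011 -0.448 -0.894]
 [-0.01  -0.894  0.448]
 [-1.     0.004 -0.014]]
q [ 0.467  0.105 -0.358  1.948  0.052  1.083 -1.948]
canister [(array([ 0.4682, -0.1233,  0.0066]), 0.97), (array([ 0.473 , -0.2982,  0.0027]), 0.97)]
handle [(array([ 0.5082, -0.1458,  0.0847]), 0.69), (array([ 0.2764, -0.2911,  0.065 ]), 0.68), (array([ 0.5137, -0.1824,  0.0032]), 0.64)]
pour_corner [(array([ 0.3417, -0.3326,  0.0017]), 0.89), (array([ 0.4136, -0.1591,  0.0061]), 0.71)]
tote [(array([ 0.2775, -0.2915, -0.0034]), 0.94), (array([ 5.094e-01, -1.436e-01, -1.000e-04]), 0.73), (array([ 0.331 ,  0.141 , -0.0039]), 0.71), (array([ 0.4648, -0.1194,  0.0057]), 0.7)]
```

```bash
python3 -m pendant '[[[0,0.022,0.0065,0,1],[0.03,0,0,0,1],[0.03,0,0,0,1],[0.03,0,0,0,1],[0,0,0,0,1]]]'
python3 look.py wrist w2.png canister handle tote pour_corner
```

```text
clock: 3.35
ee_pos: [0.4737, -0.1267, 0.1427]
eef_rot: [0.696, -0.163, -0.682, -0.158]
contact_force: [-1.4, 0.5, -0.1]
finger_gap: 0.0854
3.35 [ 0.4737 -0.1267  0.1427] gap 0.0854 F [-1.4  0.5 -0.1]
[[ 0.017 -0.442 -0.897]
 [-0.012 -0.897  0.442]
 [-1.     0.003 -0.021]]
q [ 0.482  0.199 -0.337  2.055  0.097  0.882 -1.938]
canister [(array([ 0.47  , -0.1222,  0.011 ]), 0.86), (array([ 0.4715, -0.2987,  0.0008]), 0.84), (array([0.539 , 0.1435, 0.0021]), 0.65), (array([ 0.5507, -0.1266,  0.0092]), 0.52)]
handle [(array([ 0.2772, -0.2907,  0.0646]), 0.9), (array([ 0.5139, -0.1489,  0.0868]), 0.8)]
tote [(array([ 0.2762, -0.2935,  0.0054]), 0.81), (array([0.337 , 0.1409, 0.0055]), 0.8), (array([ 0.5162, -0.1453,  0.0041]), 0.77)]
pour_corner [(array([ 0.346 , -0.3304,  0.0064]), 0.95), (array([ 0.4178, -0.1581,  0.0123]), 0.85)]
```

View pics/w2.png

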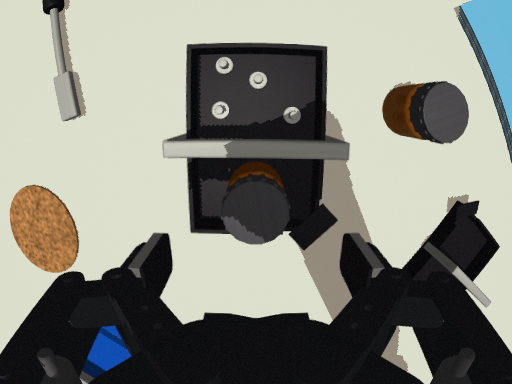

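The wrist view has the lid at (256,210), centred between the fingers. The bar lies parallel to the jaw axis and the posts stand in the far half. Going down to grip.

```bash
python3 -m pendant '[[[0,-0.002,0.0065,0,1],[0.03,0,0,0,1],[0.03,0,0,0,1],[0.02,0,0,0,1],[0.01,0,0,0,1],[0,0,0,0,1]]]'
python3 look.py
```

```text
clock: 4.2
ee_pos: [0.4847, -0.1243, 0.0652]
eef_rot: [0.707, -0.163, -0.67, -0.157]
contact_force: [0.0, 0.2, 0.2]
finger_gap: 0.0856
4.2 [ 0.4847 -0.1243  0.0652] gap 0.0856 F [0.  0.2 0.2]
[[ 0.048 -0.441 -0.896]
 [-0.021 -0.898  0.44 ]
 [-0.999 -0.003 -0.052]]
q [ 0.445  0.325 -0.317  2.102  0.179  0.687 -2.017]
```

```bash
python3 -m pendant '[[[0,0.0053,0.0146,0,1],[0,0,0,0,1],[0,0,0,0,1]]]'; python3 look.py
```

```text
clock: 4.5
ee_pos: [0.4724, -0.1227, 0.0679]
eef_rot: [0.709, -0.163, -0.668, -0.156]
contact_force: [0.6, 0.1, 0.3]
finger_gap: 0.0853
4.5 [ 0.4724 -0.1227  0.0679] gap 0.0853 F [0.6 0.1 0.3]
[[ 0.054 -0.44  -0.896]
 [-0.022 -0.898  0.44 ]
 [-0.998 -0.004 -0.059]]
q [ 0.453  0.297 -0.322  2.134  0.171  0.675 -2.011]
```

```bash
python3 -m pendant '[[[0.007,0,0.0018,0,1],[0.006,0,0.001,0,1],[0.006,0,0.001,0,1],[0,0,0,0,1],[0,0,0,0,1]]]'; python3 look.py
```

```text
clock: 5.0
ee_pos: [0.4733, -0.1218, 0.049]
eef_rot: [0.711, -0.163, -0.666, -0.157]
contact_force: [-0.6, 0.4, 0.0]
finger_gap: 0.0852
5.0 [ 0.4733 -0.1218  0.049 ] gap 0.0852 F [-0.6  0.4  0. ]
[[ 0.06  -0.44  -0.896]
 [-0.023 -0.898  0.44 ]
 [-0.998 -0.006 -0.064]]
q [ 0.441  0.331 -0.312  2.144  0.194  0.628 -2.033]
```

```bash
python3 -m pendant '[[[0,0,0.002,0,0],[0,0,0,0,0],[0,0,0,0,0],[0,0,0,0,0],[0,0,0,0,0],[0,0,0,0,0],[0,0,0,0,0],[0,0,0,0,0]]]' 50; python3 look.py
```

```text
clock: 5.8
ee_pos: [0.4704, -0.1236, 0.0496]
eef_rot: [0.71, -0.165, -0.667, -0.156]
contact_force: [-0.5, -0.6, 0.0]
finger_gap: 0.0489
5.8 [ 0.4704 -0.1236  0.0496] gap 0.0489 F [-0.5 -0.6  0. ]
[[ 0.057 -0.442 -0.895]
 [-0.026 -0.897  0.441]
 [-0.998 -0.001 -0.063]]
q [ 0.442  0.326 -0.31   2.148  0.197  0.63  -2.034]
```

```bash
python3 -m pendant '[[[-0.01,0,0,0,0],[-0.02,0,0,0,0],[-0.02,0,0,0,0],[-0.02,0,0,0,0],[-0.02,0,0,0,0],[-0.02,0,0,0,0],[-0.02,0,0,0,0],[0,0,0,0,0],[0,0,0,0,0]]]'; python3 look.py side s1.png canister
```

```text
clock: 6.7
ee_pos: [0.4592, -0.1159, 0.1844]
eef_rot: [0.708, -0.162, -0.669, -0.155]
contact_force: [0.2, 0.3, -1.7]
finger_gap: 0.0485
6.7 [ 0.4592 -0.1159  0.1844] gap 0.0485 F [ 0.2  0.3 -1.7]
[[ 0.052 -0.438 -0.897]
 [-0.022 -0.899  0.437]
 [-0.998 -0.003 -0.056]]
q [ 0.494  0.087 -0.356  2.08   0.056  0.927 -1.916]
canister [(array([ 0.4694, -0.2982, -0.0006]), 0.98), (array([ 0.4625, -0.1169,  0.1435]), 0.85)]
```

```bash
python3 -m pendant '[[[0,-0.03,0.005,0,0],[0,-0.03,0.005,0,0],[0,-0.03,0.005,0,0],[0,-0.03,0.005,0,0],[0,-0.03,0.005,0,0],[0,-0.03,0.005,0,0],[0,-0.03,0.005,0,0],[0,-0.03,0.005,0,0],[0,-0.03,0.005,0,0],[0,0,0,0,0],[0,0,0,0,0]]]'; python3 look.py side s2.png canister mat
```

```text
clock: 7.9
ee_pos: [0.5298, 0.1536, 0.1633]
eef_rot: [0.697, -0.166, -0.68, -0.156]
contact_force: [-0.3, -0.6, -1.9]
finger_gap: 0.0487
7.9 [0.5298 0.1536 0.1633] gap 0.0487 F [-0.3 -0.6 -1.9]
[[ 0.02  -0.443 -0.896]
 [-0.019 -0.896  0.443]
 [-1.     0.008 -0.026]]
q [ 0.09   0.313 -0.533  1.888  0.22   0.982 -2.573]
canister [(array([0.5329, 0.1567, 0.122 ]), 0.75), (array([ 0.4728, -0.2962, -0.0012]), 0.69), (array([ 0.5594, -0.172 ,  0.0053]), 0.55)]
mat [(array([0.5365, 0.1447, 0.003 ]), 0.77)]
```

```bash
python3 -m pendant '[[[0,0.0036,-0.008,0,0],[0.015,0,0,0,0],[0.015,0,0,0,0],[0.015,0,0,0,0],[0.015,0,0,0,0],[0.015,0,0,0,0],[0.015,0,0,0,0],[0.006,0,0,0,0],[0,0,0,0,0],[0,0,0,0,0]]]'; python3 look.py side s3.png canister mat
```

```text
clock: 9.05
ee_pos: [0.5365, 0.1368, 0.0569]
eef_rot: [0.695, -0.171, -0.68, -0.157]
contact_force: [0.3, 0.2, -1.1]
finger_gap: 0.0489
9.05 [0.5365 0.1368 0.0569] gap 0.0489 F [ 0.3  0.2 -1.1]
[[ 0.016 -0.452 -0.892]
 [-0.023 -0.892  0.451]
 [-1.     0.013 -0.025]]
q [ 0.058  0.469 -0.47   1.943  0.33   0.795 -2.641]
canister [(array([ 0.4758, -0.2967, -0.0031]), 0.98), (array([0.5378, 0.1384, 0.0156]), 0.81)]
mat [(array([0.5331, 0.147 , 0.002 ]), 0.66)]
```

```bash
python3 -m pendant '[[[0,-0.007,0.003,0,0],[0.003,0,0,0,0],[0.003,0,0,0,0],[0.002,0,0,0,0],[0,0,0,0,0]]]'; python3 look.py
```

```text
clock: 9.7
ee_pos: [0.5399, 0.1461, 0.0514]
eef_rot: [0.697, -0.17, -0.678, -0.159]
contact_force: [-1.2, -1.1, -3.2]
finger_gap: 0.0489
9.7 [0.5399 0.1461 0.0514] gap 0.0489 F [-1.2 -1.1 -3.2]
[[ 0.023 -0.451 -0.892]
 [-0.021 -0.892  0.451]
 [-1.     0.009 -0.03 ]]
q [ 0.039  0.483 -0.466  1.937  0.342  0.783 -2.663]
```

```bash
python3 -m pendant '[[[0.0015,0,0,0,0],[0.0015,0,0,0,0],[0,0,0,0,0]]]';python3 -m pendant '[[[0.001,0,0,0,0],[0.001,0,0,0,0],[0,0,0,0,0]]]'; python3 look.py
```

```text
clock: 10.0
ee_pos: [0.5405, 0.1463, 0.0507]
eef_rot: [0.697, -0.17, -0.678, -0.158]
contact_force: [0.1, -0.6, -2.4]
finger_gap: 0.0487
clock: 10.3
ee_pos: [0.5409, 0.1465, 0.0504]
eef_rot: [0.698, -0.17, -0.678, -0.158]
contact_force: [-0.9, -0.1, -1.3]
finger_gap: 0.0489
10.3 [0.5409 0.1465 0.0504] gap 0.0489 F [-0.9 -0.1 -1.3]
[[ 0.024 -0.452 -0.892]
 [-0.023 -0.892  0.452]
 [-0.999  0.01  -0.032]]
q [ 0.035  0.486 -0.464  1.935  0.345  0.782 -2.668]
```

```bash
python3 -m pendant '[[[0.004,0,0,0,0],[0.003,0,0,0,0]]]'; python3 -m pendant '[[[0.003,0,0,0,0],[0,0,0,0,0]]]'; python3 look.py side s4.png canister
```

```text
clock: 10.5
ee_pos: [0.5413, 0.1467, 0.0501]
eef_rot: [0.697, -0.173, -0.678, -0.157]
contact_force: [-9.1, -2.2, 19.7]
finger_gap: 0.049
clock: 10.7
ee_pos: [0.5416, 0.147, 0.051]
eef_rot: [0.698, -0.173, -0.677, -0.156]
contact_force: [0.4, -0.6, -2.4]
finger_gap: 0.0488
10.7 [0.5416 0.147  0.051 ] gap 0.0488 F [ 0.4 -0.6 -2.4]
[[ 0.022 -0.453 -0.891]
 [-0.031 -0.891  0.452]
 [-0.999  0.018 -0.034]]
q [ 0.027  0.487 -0.461  1.93   0.351  0.791 -2.676]
canister [(array([0.548, 0.148, 0.006]), 0.67), (array([ 0.4742, -0.2979, -0.0007]), 0.59), (array([ 0.5073, -0.1469,  0.0841]), 0.29)]
```

View pics/s4.png

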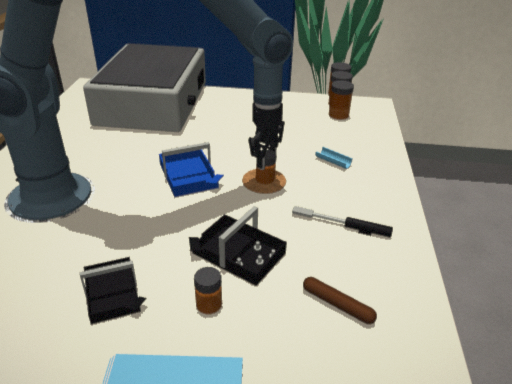

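The side view shows the canister standing on the mat at (265,175), and the 19.7 N reading confirms contact. Releasing now.

```bash
python3 -m pendant '[[[0.001,0,0,0,0.8],[0,0,0,0,0.9],[0,0,0,0,1],[0,0,0,0,1],[0,0,0,0,1],[0,0,0,0,1]]]'; python3 -m pendant '[[[-0.01,0,0,0,1],[-0.015,0,0,0,1],[-0.02,0,0,0,1],[-0.025,0,0,0,1],[-0.03,0,0,0,1],[-0.03,0,0,0,1],[0,0,0,0,1]]]'; python3 look.py side s5.png canister mat
```

```text
clock: 11.4
ee_pos: [0.5421, 0.1464, 0.0474]
eef_rot: [0.697, -0.173, -0.678, -0.156]
contact_force: [1.1, -0.9, 0.2]
finger_gap: 0.0852
clock: 12.1
ee_pos: [0.5396, 0.1518, 0.189]
eef_rot: [0.699, -0.172, -0.677, -0.157]
contact_force: [0.5, 1.0, 1.0]
finger_gap: 0.0851
12.1 [0.5396 0.1518 0.189 ] gap 0.0851 F [0.5 1.  1. ]
[[ 0.025 -0.452 -0.892]
 [-0.028 -0.892  0.452]
 [-0.999  0.014 -0.035]]
q [ 0.09   0.297 -0.531  1.848  0.215  1.035 -2.571]
canister [(array([ 0.4729, -0.2984, -0.0029]), 0.92), (array([0.5462, 0.1462, 0.0044]), 0.57)]
mat [(array([0.5346, 0.1429, 0.0027]), 0.7)]
```

```bash
python3 -m pendant '[[[0,0.035,-0.0136,0,1],[0,0.035,-0.0136,0,1],[0,0.035,-0.0136,0,1],[0,0.035,-0.0136,0,1],[0,0.035,-0.0136,0,1],[0,0.035,-0.0136,0,1],[0,0.035,-0.0136,0,1],[0,0.035,-0.0136,0,1],[0,0,0,0,1]]]';python3 -m pendant '[[[0,0,0,-0.15,1],[0,0,0,-0.15,1],[0,0,0,-0.15,1],[0,0,0,-0.15,1],[0,0,0,-0.15,1],[0,0,0,-0.15,1],[0,0,0,-0.15,1],[0,0,0,-0.15,1],[0,0,0,-0.15,1],[0,0,0,-0.15,1],[0,0,0,0,1]]]'; python3 look.py wrist w3.png handle tote pour_corner canister post0
```

```text
clock: 13.15
ee_pos: [0.4943, -0.1582, 0.1784]
eef_rot: [-0.686, 0.172, 0.69, 0.152]
contact_force: [0.1, -0.1, 0.7]
finger_gap: 0.0855
clock: 14.25
ee_pos: [0.4795, -0.1511, 0.1614]
eef_rot: [-0.597, -0.357, 0.629, -0.348]
contact_force: [1.1, 0.5, 0.5]
finger_gap: 0.0853
14.25 [ 0.4795 -0.1511  0.1614] gap 0.0853 F [1.1 0.5 0.5]
[[-0.046  0.864 -0.502]
 [-0.011 -0.503 -0.865]
 [-0.999 -0.034  0.033]]
q [ 0.698  0.258 -0.545  1.961  0.179  1.01  -0.461]
handle [(array([ 0.5119, -0.1438,  0.0865]), 0.82)]
tote [(array([ 0.2774, -0.2896, -0.0009]), 0.87), (array([0.3293, 0.1423, 0.0007]), 0.79), (array([ 0.5128, -0.1445, -0.0016]), 0.75), (array([ 0.5589, -0.1694,  0.004 ]), 0.46)]
pour_corner [(array([ 0.4135, -0.1563,  0.0065]), 0.64)]
canister [(array([ 0.4717, -0.2993,  0.0013]), 0.63)]
post0 [(array([ 0.558 , -0.1702,  0.0078]), 0.65), (array([ 0.5494, -0.1251,  0.0083]), 0.57), (array([ 0.5177, -0.1845,  0.0073]), 0.54), (array([ 0.5865, -0.1535,  0.0076]), 0.48)]
```

View pics/w3.png

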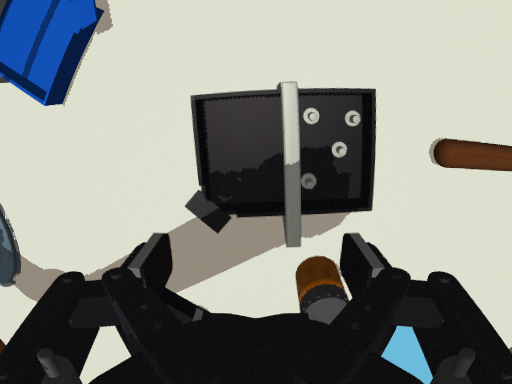

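The wrist view has the bar at column 290, rows 85–245, nearly square to the jaws. All four posts are in the far half and the pouring corner is at (205,212). Centring over the bar, then descending.

```bash
python3 -m pendant '[[[0,0.025,-0.0225,-0.05,1],[0,0,0,0,1],[0.015,0,0,0,1],[0.015,0,0,0,1],[0.015,0,0,0,1],[0,0,0,0,1]]]'; python3 look.py wrist w4.png handle tote
```

```text
clock: 15.15
ee_pos: [0.5116, -0.1466, 0.114]
eef_rot: [-0.589, -0.37, 0.621, -0.362]
contact_force: [-0.9, -0.5, 0.2]
finger_gap: 0.0855
15.15 [ 0.5116 -0.1466  0.114 ] gap 0.0855 F [-0.9 -0.5  0.2]
[[-0.044  0.885 -0.464]
 [-0.015 -0.465 -0.885]
 [-0.999 -0.032  0.033]]
q [ 0.643  0.379 -0.53   1.928  0.259  0.941 -0.502]
handle [(array([ 0.5099, -0.1455,  0.0834]), 0.91)]
tote [(array([ 0.515 , -0.1439,  0.0047]), 0.88), (array([0.3322, 0.1442, 0.0037]), 0.74)]
```

```bash
python3 -m pendant '[[[0.012,0,0,0,1],[0.012,0,0,0,1],[0.012,0,0,0,1],[0.01,0,0,0,1],[0,0,0,0,1]]]'; python3 look.py
```

```text
clock: 15.8
ee_pos: [0.5132, -0.1483, 0.0682]
eef_rot: [-0.591, -0.367, 0.619, -0.364]
contact_force: [-0.6, 0.0, -0.8]
finger_gap: 0.0854
15.8 [ 0.5132 -0.1483  0.0682] gap 0.0854 F [-0.6  0.  -0.8]
[[-0.036  0.885 -0.464]
 [-0.017 -0.465 -0.885]
 [-0.999 -0.024  0.032]]
q [ 0.619  0.446 -0.504  1.953  0.312  0.85  -0.543]
```

Well placed; closing hard.

```bash
python3 -m pendant '[[[0.002,0,0,0,0],[0,0,0,0,0],[0,0,0,0,0],[0,0,0,0,0],[0,0,0,0,0],[0,0,0,0,0],[0,0,0,0,0],[0,0,0,0,0],[0,0,0,0,0],[0,0,0,0,0]]]' 110;python3 -m pendant '[[[-0.01,0,0,0,0],[-0.02,0,0,0,0],[-0.02,0,0,0,0],[-0.02,0,0,0,0],[-0.02,0,0,0,0],[-0.02,0,0,0,0],[-0.02,0,0,0,0],[0,0,0,0,0]]]'; python3 look.py side s6.png tote handle pour_corner
```

```text
clock: 16.8
ee_pos: [0.5135, -0.1477, 0.0667]
eef_rot: [-0.591, -0.367, 0.619, -0.365]
contact_force: [-1.7, 0.3, 0.8]
finger_gap: 0.0104
clock: 17.6
ee_pos: [0.5143, -0.1451, 0.2003]
eef_rot: [-0.589, -0.37, 0.621, -0.362]
contact_force: [1.5, -0.0, -3.3]
finger_gap: 0.0102
17.6 [ 0.5143 -0.1451  0.2003] gap 0.0102 F [ 1.5 -0.  -3.3]
[[-0.044  0.885 -0.464]
 [-0.014 -0.465 -0.885]
 [-0.999 -0.033  0.033]]
q [ 0.676  0.272 -0.562  1.855  0.183  1.104 -0.443]
tote [(array([ 0.5082, -0.1381,  0.1313]), 0.59), (array([0.325 , 0.1424, 0.0068]), 0.59), (array([0.5456, 0.1496, 0.0058]), 0.52)]
handle [(array([0.328 , 0.1412, 0.0819]), 0.9), (array([ 0.5126, -0.144 ,  0.2181]), 0.89), (array([ 0.2711, -0.2931,  0.0648]), 0.61)]
pour_corner [(array([ 0.3384, -0.3293,  0.0011]), 0.88), (array([ 0.4138, -0.16  ,  0.141 ]), 0.77), (array([0.4137, 0.095 , 0.0043]), 0.7)]
```

View pics/s6.png

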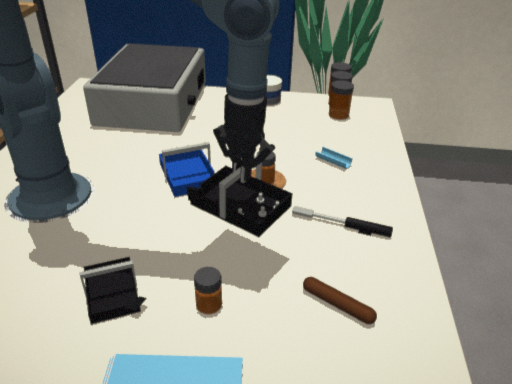

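The side view shows the tote held level at (240,195), clear of the counter, with all four posts inside. A row can only turn about the tool's x axis, so the tilt has to come from where the arm can't keep the tool vertical. I'll raise the tote and go out towards the reach limit to see how the orientation gives.

```bash
python3 -m pendant '[[[-0.02,0.02,0,0,0],[-0.02,0.03,-0.006,0,0],[-0.02,0.03,-0.006,0,0],[-0.02,0.03,-0.006,0,0],[-0.02,0.03,-0.006,0,0],[0,0.03,-0.006,0,0],[0,0.03,-0.006,0,0],[0,0.03,-0.006,0,0],[0,0.03,-0.006,0,0],[0,0.03,-0.006,0,0],[0,0.03,-0.006,0,0],[0,0.02,-0.004,0,0]]]'; python3 look.py
```

```text
clock: 19.0
ee_pos: [0.8422, -0.2476, 0.2384]
eef_rot: [-0.572, -0.384, 0.637, -0.348]
contact_force: [-0.0, 0.3, -3.1]
finger_gap: 0.0104
19.0 [ 0.8422 -0.2476  0.2384] gap 0.0104 F [-0.   0.3 -3.1]
[[-0.105  0.881 -0.461]
 [-0.004 -0.464 -0.886]
 [-0.994 -0.091  0.053]]
q [ 0.368  0.989 -0.431  0.634  0.374  1.668 -0.363]
```

```bash
python3 -m pendant '[[[0,0.04,-0.008,0,0],[0,0.04,-0.008,0,0],[0,0.04,-0.008,0,0]]]'; python3 look.py;  python3 -m pendant '[[[0,0.04,-0.008,0,0],[0,0.04,-0.008,0,0],[0,0.04,-0.008,0,0]]]'; python3 look.py
```

```text
clock: 19.3
ee_pos: [0.91, -0.2441, 0.2299]
eef_rot: [-0.565, -0.391, 0.622, -0.376]
contact_force: [2.5, -0.1, -2.7]
finger_gap: 0.0101
19.3 [ 0.91   -0.2441  0.2299] gap 0.0101 F [ 2.5 -0.1 -2.7]
[[-0.079  0.909 -0.409]
 [-0.024 -0.412 -0.911]
 [-0.997 -0.062  0.055]]
q [ 0.233  1.266 -0.567  0.091  0.594  1.872 -0.23 ]
clock: 19.6
ee_pos: [0.9377, -0.2404, 0.1817]
eef_rot: [-0.573, -0.386, 0.608, -0.39]
contact_force: [-0.1, 1.1, -4.5]
finger_gap: 0.0102
19.6 [ 0.9377 -0.2404  0.1817] gap 0.0102 F [-0.1  1.1 -4.5]
[[-0.038  0.917 -0.396]
 [-0.031 -0.397 -0.917]
 [-0.999 -0.023  0.044]]
q [ 0.2    1.351 -0.569  0.006  0.608  1.816 -0.202]
```

```bash
for i in 1 2 3; do python3 -m pendant '[[[-0.035,0.03,-0.008,0,0],[-0.035,0.03,-0.008,0,0],[-0.035,0.03,-0.008,0,0]]]' >/dev/null; python3 look.py; done
```

```text
19.9 [ 0.9432 -0.2222  0.2314] gap 0.01 F [ 0.   1.2 -2.8]
[[ 0.002  0.923 -0.386]
 [-0.037 -0.385 -0.922]
 [-0.999  0.016  0.033]]
q [ 0.179  1.304 -0.338  0.005  0.375  1.824 -0.209]
20.2 [ 0.9457 -0.2091  0.2965] gap 0.0098 F [-0.6 -0.4 -2.5]
[[ 0.059  0.922 -0.382]
 [-0.051 -0.379 -0.924]
 [-0.997  0.074  0.025]]
q [ 0.162  1.24  -0.193  0.004  0.235  1.831 -0.217]
20.5 [ 0.9437 -0.1964  0.3649] gap 0.0104 F [ 0.4 -0.7 -2.6]
[[ 0.12   0.918 -0.379]
 [-0.066 -0.373 -0.925]
 [-0.991  0.136  0.015]]
q [ 0.147  1.171 -0.103  0.003  0.152  1.838 -0.225]
```

Pushing up and out with the elbow straight tilts the tool outward, which lifts the tote's +x side as wanted. I'll continue and add a turn of about 0.45 about tool x so the pouring corner points inward and lowest.

```bash
for i in 1; do python3 -m pendant '[[[-0.035,0.03,-0.01,0.06,0],[-0.035,0.03,-0.01,0.06,0],[-0.035,0.029,-0.012,0.06,0],[-0.035,0.028,-0.014,0.06,0]]]' >/dev/null; python3 look.py; done;  python3 -m pendant '[[[-0.035,0.027,-0.016,0.06,0],[-0.035,0.027,-0.016,0.06,0],[-0.035,0.026,-0.018,0.06,0],[-0.035,0.025,-0.018,0.06,0]]]' >/dev/null; python3 look.py
```

```text
20.9 [ 0.9333 -0.1767  0.466 ] gap 0.0097 F [ 0.1 -0.1 -2.9]
[[ 0.217  0.781 -0.585]
 [-0.085 -0.582 -0.809]
 [-0.972  0.225 -0.06 ]]
q [ 0.124  1.067 -0.035  0.002  0.094  1.844 -0.487]
21.3 [ 0.9102 -0.1617  0.5674] gap 0.0098 F [ 0.4  0.  -2.6]
[[ 0.315  0.592 -0.742]
 [-0.101 -0.756 -0.646]
 [-0.944  0.279 -0.178]]
q [ 0.108  0.959 -0.     0.002  0.07   1.849 -0.742]
```

```bash
python3 -m pendant '[[[-0.035,0.027,-0.021,0,0],[-0.035,0.027,-0.021,0,0],[-0.035,0.027,-0.021,0,0],[-0.035,0.027,-0.021,0,0],[-0.035,0.027,-0.021,0,0],[-0.035,0.027,-0.021,0,0]]]' >/dev/null; python3 look.py;  python3 -m pendant '[[[-0.035,0.027,-0.021,0,0],[-0.03,0.025,-0.02,0,0],[-0.02,0.015,-0.015,0,0],[-0.01,0.01,-0.01,0,0],[0,0,0,0,0],[0,0,0,0,0]]]' >/dev/null; python3 look.py wrist w5.png post0 pour_corner handle
```

```text
21.9 [ 0.8573 -0.1521  0.7177] gap 0.0099 F [ 0.1  0.3 -2.4]
[[ 0.473  0.541 -0.696]
 [-0.129 -0.738 -0.662]
 [-0.872  0.402 -0.279]]
q [ 9.80e-02  7.94e-01  2.30e-02  1.00e-03  6.20e-02  1.84e+00 -7.31e-01]
22.5 [ 0.8215 -0.1401  0.7938] gap 0.0096 F [-0.4 -0.2 -2.5]
[[ 0.554  0.503 -0.663]
 [-0.141 -0.728 -0.67 ]
 [-0.821  0.465 -0.332]]
q [ 0.082  0.708  0.085  0.002  0.014  1.83  -0.733]
post0 [(array([ 0.807 , -0.1298,  0.7044]), 0.68), (array([ 0.8014, -0.1107,  0.6994]), 0.58), (array([ 0.7935, -0.1219,  0.6914]), 0.5), (array([ 0.7976, -0.1355,  0.7016]), 0.48)]
pour_corner [(array([ 0.7792, -0.1271,  0.6865]), 0.8), (array([0.414 , 0.1005, 0.0046]), 0.69)]
handle [(array([ 0.8097, -0.1384,  0.8091]), 0.59)]
```

View pics/w5.png

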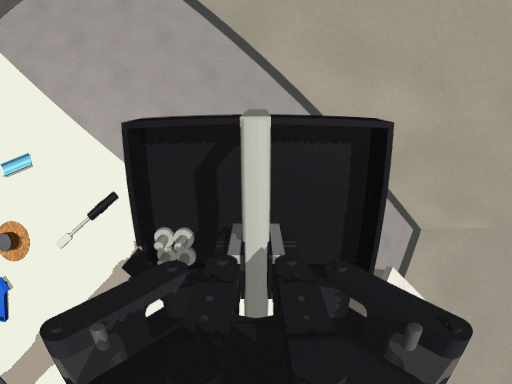

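The wrist view has all four posts bunched in the pouring corner at (175,245), with the tote tilted 0.61 rad. Settling, then a last check.

```bash
python3 -m pendant '[[[0,0,0,0,0],[0,0,0,0,0],[0,0,0,0,0],[0,0,0,0,0],[0,0,0,0,0]]]' >/dev/null; python3 - <<'E'
from h import *
snap('wrist','w6.png')
pc=places('wrist','pour_corner')[0]; print(pc)
for p in places('wrist','post0'): print(p, np.linalg.norm(p[0]-pc[0]).round(3))
snap('side','s7.png')
for t in ['canister','mat','gutter','iron','dowel','tote']: print(t,places('side',t))
s=arm.get_state(); print(s['clock'],s['ee_pos'],R.from_quat(s['eef_rot']).as_matrix()[2].round(3),np.abs(s['joint_vel']).max(),s['finger_gap'])
E
```

```text
(array([ 0.7928, -0.1229,  0.6873]), 0.72)
(array([ 0.802 , -0.1148,  0.6942]), 0.92) 0.014
(array([ 0.7998, -0.1378,  0.6938]), 0.75) 0.018
(array([ 0.8108, -0.1312,  0.702 ]), 0.68) 0.025
(array([ 0.7943, -0.1269,  0.6898]), 0.67) 0.005
canister [(array([ 0.4712, -0.2963, -0.0015]), 0.65), (array([0.5431, 0.1466, 0.007 ]), 0.64)]
mat [(array([0.5362, 0.1474, 0.0028]), 0.78)]
gutter [(array([ 0.7249,  0.2694, -0.001 ]), 0.64)]
iron [(array([ 0.7165, -0.0039,  0.0045]), 0.56)]
dowel [(array([ 7.247e-01, -2.673e-01,  5.000e-04]), 0.57)]
tote [(array([0.327 , 0.1432, 0.0029]), 0.65), (array([ 0.2725, -0.2964, -0.0017]), 0.57)]
23.7 [ 0.82418788 -0.14116826  0.78835502] [-0.825  0.461 -0.328] 0.015663792197251482 0.009771104080053125
```

View pics/s7.png

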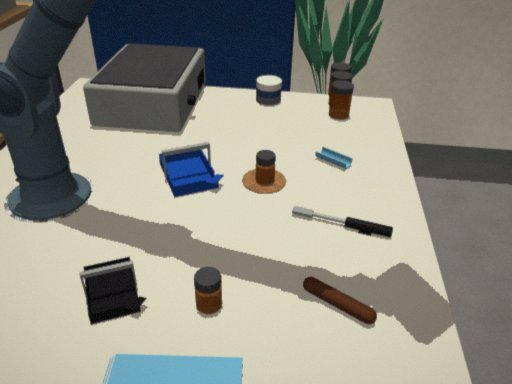

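The side view shows the canister upright on the mat at (265,168) and the bystanders where they started. Handing in.

```bash
python3 -c "
from rig import arm
print(arm.job_done())"
```

```text
the job is handed in; nothing more can be done
None
```

I set the canister on the cork mat. I then lifted the tote by its handle and tilted it with the pouring corner lowest. I handed the job in at about 24 s, still holding the tote up; the hand-in gives no verdict.

**Last checks:**
- **Canister:** it stands upright and let go, about 7 mm from the mat centre.
- **Tote:** by the tool orientation it is tilted about 0.60 rad, with its x axis up 0.48 rad and its y axis up 0.33 rad. The pouring corner measured about 0.69 m above the counter, with the handle firmly gripped.
- **Posts:** all four are in the pouring corner, within about 25–35 mm of its inner bottom point.
- **Bystanders:** gutter, iron and dowel read within about 8 mm of where they started, which is close to the measuring error.

**How the tilt was made:** the moves cannot tilt the tool directly. I pushed the arm up and out with its elbow straight, so the tool tipped outward. I also turned it about 0.45 rad to bring the corner lowest.

**Small disagreements:**
- Two readings of the corner differed by about 14 mm.
- The arm sagged about 5 mm during the idle rows, well under the speed limits.
- The last side picture did not show the raised tote. The final tote and post readings come from the wrist camera and the tool pose.

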